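Snap a square tube into the two spring clips of a tacking jig

TASK

Load the square steel tube into the tacking jig: lay it, centred, across the mouths of the two blue spring clips and press it down until it has snapped fully home in both clips, under the brass beads. Press gently, only as hard as the clips need (a push of 15 N is plenty), do not push on the clips themselves with the gripper, and leave the hammer and the black tape where they are.

Things in the scene. Friction and masses are not known exactly. Their poses are not given: they have to be found in the camera images.
- tube_mid (a point): centre of the loose square steel tube offcut, plain grey, 17 x 17 mm in section and 220 mm long (0.09 kg); y runs along its length, z up. It starts flat on the table, its centre 8.5 mm up.
- tube_a (a point): point on the tube's centre line 75 mm from its middle on its +y side (half-way up)
- tube_b (a point): point on the tube's centre line 75 mm from its middle on its -y side (half-way up)
- jig_mid (a point): middle of the top of the jig's dark base plate (70 x 210 x 8 mm, fixed; the point is 8 mm above the table); y along its length, z up. Two blue spring clips, 16 mm long, stand on it 75 mm either side of the middle along y. The tube belongs in both, along y, its middle over this point within 20 mm; either end first. Room to press on the tube's top: up to 48 mm either side of the middle.
- clip_near (a point): point on the base plate's top under the clip on the jig's -y side (axes as jig_mid). A clip has a flat hard seat and two upright steel leaf jaws, left (-x) and right (+x), that flare to a mouth 32 mm wide and bear brass beads (radius 3 mm) that narrow the way in to 11 mm. Bead centres are 21.6 mm, flare tops about 34 mm above the seat.
- clip_far (a point): the same for the clip on the +y side. The clips are set in height by slides that do not give under load: a seat is 34 to 54 mm above the table, differently each time and up to 6 mm apart between the clips, and not measured. A tube laid in the mouths rests on the flares, its underside about 25 mm above the seats, and does not go in by its own weight.
- jaw_near_left (a joint): outward swing of the left jaw of the near (-y) clip, rad: 0 closed, about 0.09 while the tube passes the beads, 0 again once it is home
- jaw_near_right (a joint): the same for the right jaw of the near clip
- jaw_far_left (a joint): the same for the left jaw of the far (+y) clip
- jaw_far_right (a joint): the same for the right jaw of the far clip
- jig: the whole jig; origin under the plate's middle. The push on the tube rises over 2 to 4 mm to a peak of roughly 3 to 13 N, drops to 0 to 4 N for about 17 mm, then the beads close over the tube's upper edges and draw it on to the seat, where the push rises steeply. Contact forces of tube on jig, all added (jaw pinch too), must stay under 36 N: a push of 15 N is safe.
- tube: the square tube; origin at the centre of its underside; axes as for tube_mid
- hammer: hammer with a wooden handle, 292 x 85 x 29 mm, lying near the back; bystander
- black_tape: roll of black tape lying flat, 62 mm across, 19 mm high; bystander

How it is judged:
On the way:
1. the tube is pressed between the beads of a clip and spreads its jaws ((value of joint each of jaw_near_left, jaw_near_right above 0.04 rad or value of joint each of jaw_far_left, jaw_far_right above 0.04 rad)), for 0.05 s.
At the end, for the whole second after the job is handed in: The tube lies in both clips, both its 75 mm points 38 to 65 mm above the table, its middle within 20 mm of the jig's middle (seen from above) and along the jig's y within 0.1 rad, all four jaws closed again over it (each under 0.035 rad), at rest (height (world z) of tube_a between 0.038 and 0.065 m and height (world z) of tube_b between 0.038 and 0.065 m and horizontal distance between tube_mid and jig_mid below 0.02 m and angle between the y axis of tube_mid and the y axis of jig_mid, either way round below 0.1 rad and value of joint each of jaw_near_left, jaw_near_right, jaw_far_left, jaw_far_right below 0.035 rad and linear speed of tube below 0.02 m/s); the robot touches nothing.
It fails at once if the tube is pressed on the jig with contact forces that add up to more than 36 N (contact force between tube and jig above 36 N).
It fails at once if the gripper pushes on the jig or its clips with more than 15 N (contact force between any of the fingers, the arm and jig above 15 N).
It fails at once if the hammer or the black tape is moved more than 20 mm (distance of any of hammer, black_tape from where it was at the start of the episode above 0.02 m).
It also fails if it takes over 72 s, if anything falls off the work surface, if the arm or the gripper's body presses on something with over 40 N, if the wrist force passes 120 N, or if a joint passes its speed limit or range.

ROBOT

A 7-joint arm with a two-finger parallel gripper is mounted at the origin on the work surface; the furniture and walls round the work are solid. World frame = base frame: x ahead of the robot, y to its left, z up, the work surface at z = 0. Lengths are in m, angles in rad, forces in N, time in s.
With the tool pointing down it reaches from about 0.4 to 0.9 m from the base axis. Payload 5.5 kg.
Tool frame: the origin (TCP) lies midway between the tips of the shut fingers; the grasp point (between the pads) lies grip_depth behind it (grip_depth is the distance from the TCP to the grasp point, in m); x points along the fingers, y is the direction in which the jaws open and shut, and the axes are right-handed (so a half turn about x gives the same grasp; the last joint's range is limited). The gripper opens to 85 mm and grips with 20 to 120 N. Pads are 22 mm wide; open, the fingers measure 114 mm over their backs; the gripper's body (76 mm by 85 mm) begins 54 mm behind the grasp point. The pads swing forward as they close: fully open they stand 13 mm farther back than shut.
Start: joints at [1.364, 0.501, -0.427, 1.55, 0.221, 1.138, -0.21], TCP at [0.294, -0.58, 0.231] pointing down, gripper open.
Joint ranges: [-2.88, 2.88], [-0.31, 2.03], [-1.54, 1.56], [0.2, 2.42], [-1.41, 4.55], [0.19, 2.02], [-2.57, 2.57]. Speed limits (rad/s): [2.57, 2.57, 3.14, 3.14, 3.14, 3.14, 3.14].

INTERFACE

Orientations are given as a unit quaternion [x, y, z, w].
In Python, from cell import read_state, camera, finish_job, grip_depth gives the robot as it stands.
- The arm moves only by the tool arm_command, never from a script. Its argument "rows" is a list that holds one entry, the list of rows, each a list of 4 numbers: the shift along the world's x, y, z in m, then the turn about the world's z in degrees. In form: [[[tx, ty, tz, spin], ...]]. A call has 1 to 5 rows; each row shifts and turns the commanded pose from where the row before left it; what a row does not reach is not made up. A row lasts 1/10 s, in which the tool goes at most 50 mm and 8.59 degrees, less where a joint would pass 70% of its speed; a pose out of reach is approached as far as the arm can. A call with a gripper value outside its range is refused whole. "jaw" is the finger opening in m, from 0 to 0.0854, set as the call begins (left out, the last holds). The fingers move at their own pace and stop on an object; "grip_force" is the grip in N (left out, the last holds). Time passes only in rows, so rows that do not move let the fingers close. It gives the time, the measured TCP pose, the force and the opening at its end, in the units of the state.
- read_state(): the state, without advancing time (a new reading comes with each control period).
- camera(name): name is "side" or "top" or "wrist"; returns a dict with "color" (384x512x3 uint8, red, green, blue), "intrinsics" (3x3 intrinsics, pixels), "world_to_cam" (4x4, takes a point from world to camera coordinates). Camera axes: x right, y down, z forward; pixel columns grow to the right and rows downward; lengths in m; the calibration is good to about 2 mm. A picture is of the moment at which its call begins. There is no depth.
- finish_job(): hands the job in, once; it reports no verdict.
The state is a dict: "clock": time; "joint_positions": joint angles; "joint_vel": joint speeds; "joint_torque": joint torques, N m; "ee_pos": TCP position; "orientation": TCP orientation; "force": force on the tool from outside, world axes, zero at the start; "torque": the same for the moment, N m; "gripper_width": finger opening in m.
Only numpy, scipy, OpenCV 4.12 (cv2) and the standard library are available. Lean on these libraries where they do the work, as an engineer would, in place of code of your own. Each camera call takes 0.05 s, during which the arm holds its last target.

## Working session

There is one attempt and no reset: what is moved stays moved. The work goes in short steps, Python scripts to look and compute and a tool call to move; the robot and the scene stay as the last step left them, time stands still between calls to the robot, and variables do not carry over. Pictures are saved under pics/ and viewed, and the job is handed in when it is done.

Besides the shell and the picture viewer there is one more tool, called after "Emit:" as name([rows], argument=value, ...), one row to a line, values as JSON. arm_command: Moves the arm, as the interface text tells. Its arguments: {"type":"object","properties":{"rows":{"type":"array","items":{"type":"array","items":{"type":"array","items":{"type":"number"}}}},"jaw":{"type":"number"},"grip_force":{"type":"number"}},"required":["rows"]}

```bash
mkdir -p pics; ls
python3 - <<'E'
from cell import *
import cv2,numpy as np
print(read_state(), grip_depth)
for n in ("side","top","wrist"):
    c=camera(n); cv2.imwrite(f"pics/{n}0.png",c["color"][:,:,::-1]); print(n,c["intrinsics"],np.round(c["world_to_cam"],4))
E
```

```text
pics
{'clock': 0.0, 'joint_positions': array([ 1.36417998,  0.50182292, -0.4267441 ,  1.55141   ,  0.22080984,
        1.13831341, -0.210282  ]), 'joint_vel': array([ 0.00141112,  0.00079614, -0.00128673,  0.00054214,  0.00083143,
        0.00029593, -0.00046777]), 'joint_torque': array([ 1.48065706e-04, -5.69516015e+01, -5.81556067e+00, -2.80939347e+01,
        1.07150426e-02,  1.20157769e-02, -2.85474769e-06]), 'ee_pos': array([ 0.29389407, -0.57900936,  0.23028746]), 'orientation': array([-0.68753813, -0.16524744,  0.68782989, -0.16393488]), 'force': array([0.48697495, 0.54557174, 0.14076133]), 'torque': array([ 0.01875427, -0.02163155, -0.0387888 ]), 'gripper_width': 0.08530756044827077} 0.0187
side [[446.37478363   0.         250.33639834]
 [  0.         446.37478363 192.18830608]
 [  0.           0.           1.        ]] [[-0.9991 -0.0375  0.0221  0.5657]
 [-0.04    0.5912 -0.8056 -0.0433]
 [ 0.0171 -0.8057 -0.5921  1.0304]
 [ 0.      0.      0.      1.    ]]
top [[486.51159919   0.         262.36454987]
 [  0.         486.51159919 185.97745491]
 [  0.           0.           1.        ]] [[-0.0138 -0.9998  0.0163  0.161 ]
 [-0.9901  0.0114 -0.1396  0.5612]
 [ 0.1394 -0.0181 -0.9901  1.0289]
 [ 0.      0.      0.      1.    ]]
wrist [[291.32687779   0.         258.35235302]
 [  0.         291.32687779 191.80360836]
 [  0.           0.           1.        ]] [[ 0.4529 -0.8916 -0.0014 -0.6483]
 [-0.8608 -0.4377  0.2596 -0.0348]
 [-0.2321 -0.1164 -0.9657  0.3775]
 [ 0.      0.      0.      1.    ]]
```

View pics/side0.png

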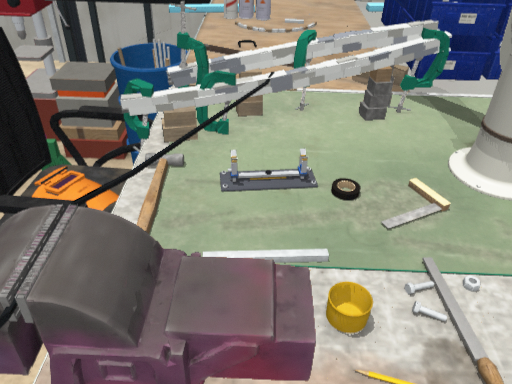

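View pics/top0.png

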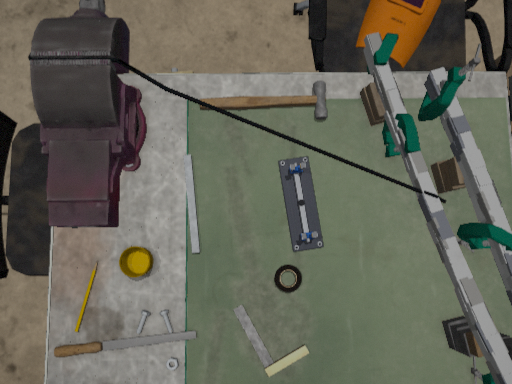

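View pics/wrist0.png

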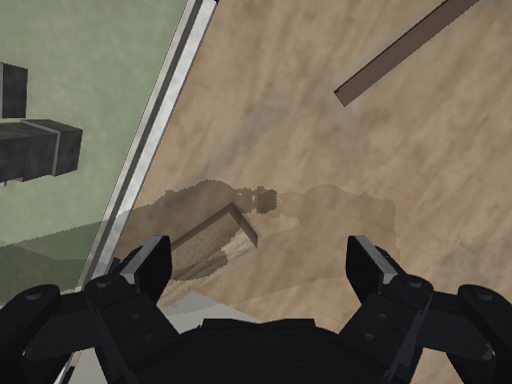

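```bash
cat > h.py <<'E'
from cell import *
import cv2,numpy as np
def ray(c,u,v):
    K=c["intrinsics"];T=c["world_to_cam"];R=T[:3,:3];t=T[:3,3]
    d=R.T@np.linalg.solve(K,np.array([u,v,1.])); return -R.T@t, d
def onz(c,u,v,z):
    o,d=ray(c,u,v); return o+d*(z-o[2])/d[2]
def proj(c,p):
    T=c["world_to_cam"];q=T[:3,:3]@np.asarray(p)+T[:3,3]; q=c["intrinsics"]@q; return q[:2]/q[2]
def tri(c1,p1,c2,p2):
    o1,d1=ray(c1,*p1);o2,d2=ray(c2,*p2)
    s=np.linalg.lstsq(np.stack([d1,-d2],1),o2-o1,rcond=None)[0]
    a=o1+d1*s[0];b=o2+d2*s[1]; return (a+b)/2,np.linalg.norm(a-b)
def crop(c,u0,v0,u1,v1,f,name):
    im=c["color"][v0:v1,u0:u1,::-1]; im=cv2.resize(im,None,fx=f,fy=f,interpolation=cv2.INTER_CUBIC); cv2.imwrite("pics/"+name,im)
E
python3 - <<'E'
from h import *
t=camera("top");s=camera("side")
import pickle;pickle.dump((t,s),open("c0.pkl","wb"))
crop(t,170,140,340,260,4.5,"t1.png"); crop(s,190,130,370,280,4,"s1.png")
# tube mask
for p in [(187,155),(198,252)]: print(onz(t,*p,0.017))
for p in [(300,203),(292,162),(310,245)]: print(onz(t,*p,0.008))
print("tape",onz(t,288,278,.02),"hammer",onz(t,320,100,.03),onz(t,200,103,.02))
for c,n in((t,'t'),(s,'s')): print(n,ray(c,256,192)[0])
# cable: match points by epipolar
top=[(128,66),(200,102),(260,130),(330,158),(400,183),(443,199)]
side=[(2,316),(60,229),(100,190),(150,158),(200,124),(240,96),(268,77)]
ss=[np.array(side[i])*(1-k)+np.array(side[i+1])*k for i in range(6) for k in np.linspace(0,1,20)]
for p in top:
    best=min((tri(t,p,s,q)[1],*tri(t,p,s,q)[0],*q) for q in ss); print(p,np.round(best,3))
E
```

```text
[0.63855071 0.32220628 0.017     ]
[0.42178434 0.29649231 0.017     ]
[0.52784205 0.06928585 0.008     ]
[0.62171778 0.08519251 0.008     ]
[0.43384847 0.0493533  0.008     ]
tape [0.36305208 0.10059686 0.02      ] hammer [0.75999563 0.02012559 0.03      ] [0.75848404 0.29315633 0.02      ]
t [0.41448875 0.17318845 1.0944322 ]
s [0.5457261  0.8770012  0.56270566]
(128, 66) [1.00000e-03 7.80000e-01 4.14000e-01 1.88000e-01 8.31580e+01 2.06421e+02]
(200, 102) [1.00000e-03 7.07000e-01 2.74000e-01 1.90000e-01 1.57895e+02 1.52632e+02]
(260, 130) [0.00000e+00 6.51000e-01 1.60000e-01 1.86000e-01 2.02105e+02 1.22526e+02]
(330, 158) [2.00000e-03 5.98000e-01 2.50000e-02 1.73000e-01 2.35789e+02 9.89470e+01]
(400, 183) [ 0.00000e+00  5.50000e-01 -1.14000e-01  1.54000e-01  2.60632e+02
  8.20000e+01]
(443, 199) [ 1.20e-02  5.26e-01 -2.08e-01  1.28e-01  2.68e+02  7.70e+01]
```

View pics/t1.png

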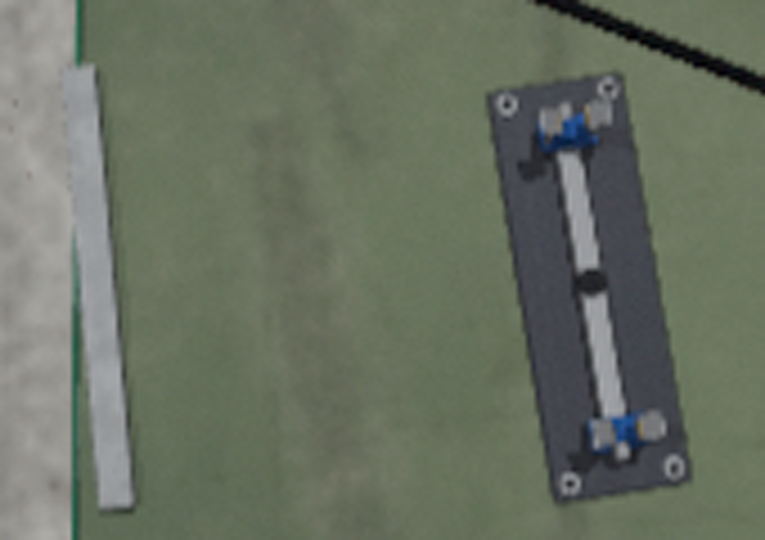

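View pics/s1.png

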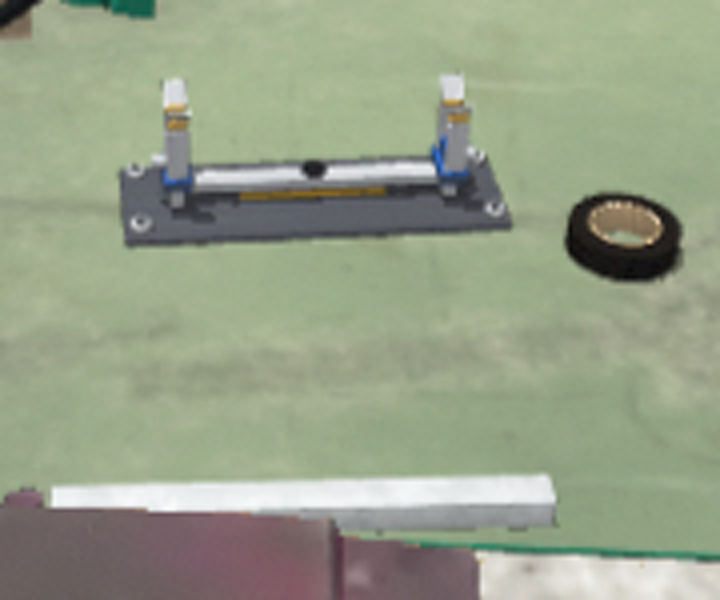

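Run:
```python
from h import *
import pickle
t,s=pickle.load(open("c0.pkl","rb"))
im=t["color"].astype(int); hsv=cv2.cvtColor(t["color"],cv2.COLOR_RGB2HSV)
def rect(mask,u0,v0,u1,v1,close=0):
    m=np.zeros_like(mask,np.uint8); m[v0:v1,u0:u1]=mask[v0:v1,u0:u1]
    if close: m=cv2.morphologyEx(m,cv2.MORPH_CLOSE,np.ones((close,close)))
    cs,_=cv2.findContours(m,cv2.RETR_EXTERNAL,cv2.CHAIN_APPROX_NONE); c=max(cs,key=cv2.contourArea)
    return cv2.minAreaRect(c),cv2.contourArea(c)
print(hsv[200,180:206].tolist()); print(hsv[200,276:330:2].tolist())
f=lambda r:cv2.boxPoints(r)
m=((hsv[...,1]<32)&(hsv[...,2]>135)).astype(np.uint8)
r,a=rect(m,184,150,205,258); print("tube",r,a); b=f(r); print(np.round([onz(t,*p,.017) for p in b],4))
m=((hsv[...,2]<100)&(hsv[...,0]>100)).astype(np.uint8)
r,a=rect(m,270,150,330,256,9); print("jig",r,a); b=f(r); print(np.round([onz(t,*p,.008) for p in b],4))
print("vise",onz(t,117,200,.2),onz(t,140,120,.2),onz(t,145,120,.1))
# rails
st=read_state(); x,y,z,w=st["orientation"]
from scipy.spatial.transform import Rotation as R
print(R.from_quat(st["orientation"]).as_matrix().round(3))
wc=camera("wrist"); print("wristcam",ray(wc,0,0)[0],st["ee_pos"])
```

```text
[[25, 10, 158], [24, 8, 160], [19, 13, 160], [24, 8, 157], [25, 10, 159], [35, 10, 153], [77, 57, 129], [81, 38, 128], [108, 8, 158], [96, 8, 156], [102, 8, 155], [96, 8, 155], [102, 8, 155], [102, 8, 156], [108, 8, 150], [55, 20, 78], [46, 47, 104], [45, 53, 105], [45, 48, 117], [44, 46, 116], [46, 46, 116], [46, 42, 116], [43, 47, 115], [43, 45, 118], [44, 41, 118], [42, 43, 120]]
[[46, 49, 114], [44, 51, 115], [44, 45, 114], [43, 51, 114], [51, 38, 68], [114, 31, 81], [112, 36, 78], [114, 32, 80], [110, 30, 76], [113, 29, 78], [117, 30, 76], [113, 11, 92], [135, 23, 45], [113, 24, 42], [105, 31, 65], [113, 26, 79], [117, 29, 78], [113, 30, 77], [117, 30, 77], [113, 39, 78], [44, 50, 118], [44, 48, 118], [45, 48, 117], [45, 48, 117], [44, 48, 117], [46, 50, 118], [46, 51, 119]]
tube ((190.99998474121094, 203.49996948242188), (13.999998092651367, 106.99998474121094), 0.0) 715.5
[[0.4114 0.327  0.017 ]
 [0.6501 0.329  0.017 ]
 [0.6498 0.2975 0.017 ]
 [0.4109 0.2964 0.017 ]]
jig ((300.3243103027344, 203.44595336914062), (91.7346420288086, 30.4138126373291), 80.53767395019531) 2626.5
[[0.6251 0.1175 0.008 ]
 [0.6359 0.0489 0.008 ]
 [0.4308 0.0208 0.008 ]
 [0.4207 0.0878 0.008 ]]
vise [0.51743124 0.424744   0.2       ] [0.66866066 0.38579893 0.2       ] [0.69698175 0.39913121 0.1       ]
[[-0.     0.453 -0.892]
 [ 0.001 -0.892 -0.453]
 [-1.    -0.001 -0.   ]]
wristcam [ 0.35139314 -0.54940945  0.3731153 ] [ 0.29413604 -0.57927789  0.23078055]
```

Run:
```python
from h import *
import pickle
t,s=pickle.load(open("c0.pkl","rb"))
hsv=cv2.cvtColor(t["color"],cv2.COLOR_RGB2HSV)
m=((hsv[...,0]>88)&(hsv[...,0]<125)&(hsv[...,1]<30)&(hsv[...,2]>125)).astype(np.uint8)
q=np.zeros_like(m); q[150:258,182:205]=m[150:258,182:205]
q=cv2.morphologyEx(q,cv2.MORPH_OPEN,np.ones((3,3)))
ys,xs=np.nonzero(q); print(len(xs),ys.min(),ys.max())
c=max(cv2.findContours(q,0,cv2.CHAIN_APPROX_NONE)[0],key=cv2.contourArea)
r=cv2.minAreaRect(c);print(r); P=np.array([onz(t,*p,.017) for p in cv2.boxPoints(r)]); print(P.round(4),P.mean(0))
for v in range(155,256,12):
    u=xs[ys==v]
    if len(u): print(v,u.min(),u.max(),onz(t,(u.min()+u.max())/2,v,.017).round(4))
# wrist geometry; rails top via triangulation of clamp/rail points
print("rail", [tri(t,p,s,q) for p,q in [((368,36),(128,98))]])
```

```text
691 156 252
((191.0575408935547, 203.8184814453125), (96.50740051269531, 7.2951860427856445), 84.95755004882812)
[[0.6362 0.3308 0.017 ]
 [0.6375 0.3145 0.017 ]
 [0.4227 0.2945 0.017 ]
 [0.4215 0.3103 0.017 ]] [0.52947266 0.31249929 0.017     ]
167 185 191 [0.6111 0.3198 0.017 ]
179 186 192 [0.5838 0.3173 0.017 ]
191 187 193 [0.5567 0.3149 0.017 ]
203 188 194 [0.5298 0.3125 0.017 ]
215 189 195 [0.5031 0.3101 0.017 ]
227 190 196 [0.4766 0.3077 0.017 ]
239 191 197 [0.4502 0.3054 0.017 ]
251 192 198 [0.424  0.3031 0.017 ]
rail [(array([ 0.86135713, -0.0725699 ,  0.12325324]), np.float64(0.014068490263847397))]
```

Emit:
arm_command([
  [[0,0,0.045,0],[0,0,0.045,0],[0,0,0.045,0],[0,0,0.045,0],[0,0,0,0]],
], jaw=0.06, grip_force=30)

```text
clock: 0.8
ee_pos: [0.2962, -0.5816, 0.4196]
orientation: [0.689, 0.16, -0.686, 0.169]
force: [0.1, -0.4, 0.1]
gripper_width: 0.0605
```

Emit:
arm_command([
  [[0.01,0.037,0,6.5],[0.01,0.037,0,6.5],[0.01,0.037,0,6.5],[0.01,0.037,0,6.5],[0.01,0.037,0,6.5]],
])

```text
clock: 1.3
ee_pos: [0.3444, -0.3928, 0.4108]
orientation: [-0.613, -0.352, 0.613, -0.352]
force: [1.1, 0.5, 0.3]
gripper_width: 0.0599
```

Emit:
arm_command([
  [[0.01,0.037,0,6.5],[0.01,0.037,0,6.5],[0.01,0.037,0,6.5],[0.01,0.037,0,6.5],[0.01,0.037,0,6.5]],
])

```text
clock: 1.8
ee_pos: [0.3943, -0.2079, 0.411]
orientation: [0.49, 0.509, -0.491, 0.509]
force: [0.1, -0.6, 0.0]
gripper_width: 0.06
```

Emit:
arm_command([
  [[0.01,0.037,0,6.5],[0.01,0.037,0,6.5],[0.01,0.037,0,6.5],[0.01,0.037,0,6.5],[0.01,0.037,0,6.5]],
])

```text
clock: 2.3
ee_pos: [0.4442, -0.023, 0.4112]
orientation: [0.328, 0.626, -0.329, 0.627]
force: [1.5, -1.2, -0.1]
gripper_width: 0.0604
```

Emit:
arm_command([
  [[0.01,0.037,0,6.5],[0.01,0.037,0,6.5],[0.01,0.037,0,6.5],[0.01,0.037,0,6.5],[0.01,0.037,0,6.5]],
])

```text
clock: 2.8
ee_pos: [0.4946, 0.1615, 0.411]
orientation: [0.14, 0.693, -0.14, 0.693]
force: [-0.2, -0.7, -0.2]
gripper_width: 0.0601
```

Emit:
arm_command([
  [[0.009,0.037,-0.03,6.5],[0.009,0.037,-0.03,6.5],[0.009,0.037,-0.04,6.5],[0.008,0.037,-0.04,6.5],[0,0,0,2]],
])

```text
clock: 3.3
ee_pos: [0.5239, 0.3049, 0.2721]
orientation: [-0.034, 0.71, 0.034, 0.703]
force: [-0.2, -0.7, 0.8]
gripper_width: 0.0601
```

```bash
cat > st.py <<'E'
from h import *
from scipy.spatial.transform import Rotation as R
s=read_state();m=R.from_quat(s["orientation"]).as_matrix()
print("t",s["clock"],"pos",s["ee_pos"].round(4),"yaw(y)",np.degrees(np.arctan2(m[1,1],m[0,1])).round(2),"x",m[:,0].round(3),"F",s["force"].round(1),"T",s["torque"].round(2),"w",s["gripper_width"].round(4),"q",s["joint_positions"].round(2))
E
python3 st.py
```

```text
Traceback (most recent call last):
  File "st.py", line 4, in <module>
    print("t",s["clock"],"pos",s["ee_pos"].round(4),"yaw(y)",np.degrees(np.arctan2(m[1,1],m[0,1])).round(2),"x",m[:,0].round(3),"F",s["force"].round(1),"T",s["torque"].round(2),"w",s["gripper_width"].round(4),"q",s["joint_positions"].round(2))
                                                                                                                                                                                     ^^^^^^^^^^^^^^^^^^^^^^^^
AttributeError: 'float' object has no attribute 'round'
```

```bash
sed -i 's/s\["gripper_width"\].round(4)/round(s["gripper_width"],4)/' st.py; python3 st.py
python3 - <<'E'
from h import *
c=camera("wrist"); cv2.imwrite("pics/w1.png",c["color"][:,:,::-1])
c=camera("side"); cv2.imwrite("pics/side1.png",c["color"][:,:,::-1])
E
```

```text
t 3.3 pos [0.5239 0.3049 0.2721] yaw(y) 95.53 x [-0.01 -0.   -1.  ] F [-0.2 -0.7  0.8] T [-0.01  0.1   0.  ] w 0.0601 q [ 0.21  0.62 -1.15  1.6   0.57  1.31  0.65]
```

View pics/w1.png

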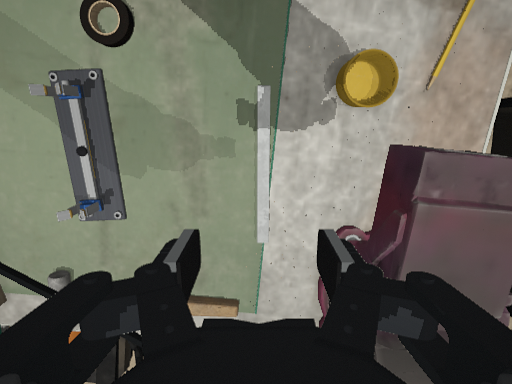

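View pics/side1.png

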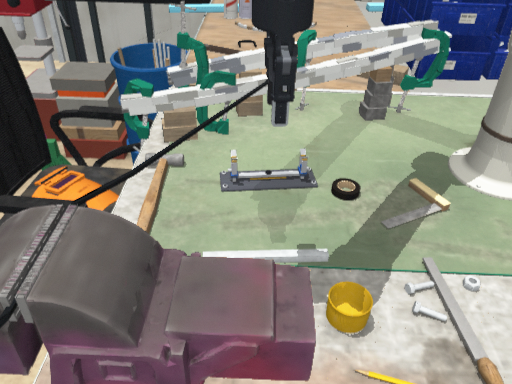

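Run:
```python
from h import *
c=camera("wrist")
print([onz(c,*p,.017).round(4) for p in [(264,87),(262.5,242)]])
P=[onz(c,*p,.008) for p in [(49,71),(102,69),(126,219),(73,222)]]; print(np.round(P,4),np.mean(P,0))
```

```text
[array([0.4248, 0.3013, 0.017 ]), array([0.643 , 0.3197, 0.017 ])]
[[0.4294 0.0178 0.008 ]
 [0.4207 0.0874 0.008 ]
 [0.6282 0.1132 0.008 ]
 [0.6401 0.0339 0.008 ]] [0.52961689 0.06305614 0.008     ]
```

Emit:
arm_command([
  [[0.004,0.004,-0.045,-0.5],[0.003,0.003,-0.045,0],[0,0,-0.045,0],[0,0,-0.045,0],[0,0,0,0]],
])

```text
clock: 3.95
ee_pos: [0.5328, 0.304, 0.0941]
orientation: [-0.028, 0.709, 0.024, 0.704]
force: [-0.7, -1.0, 0.3]
gripper_width: 0.0597
```

```bash
python3 st.py
python3 - <<'E'
from h import *
c=camera("wrist"); cv2.imwrite("pics/w2.png",c["color"][:,:,::-1])
E
```

```text
t 3.95 pos [0.5328 0.304  0.0941] yaw(y) 94.23 x [-0.007 -0.006 -1.   ] F [-0.7 -1.   0.3] T [-0.05  0.06  0.02] w 0.0597 q [ 0.11  0.8  -0.98  1.73  0.76  1.05  0.51]
```

View pics/w2.png

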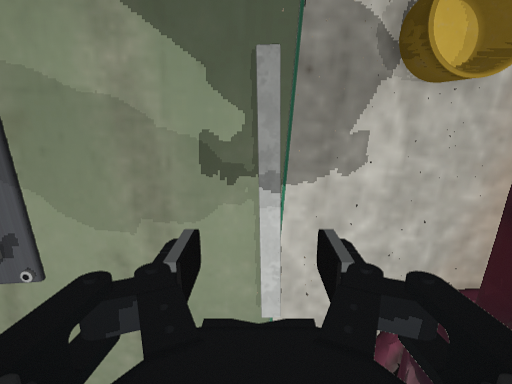

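Emit:
arm_command([
  [[0,0.008,-0.03,0.7],[0,0,-0.03,0],[0,0,-0.02,0],[0,0,0,0],[0,0,0,0]],
])

```text
clock: 4.5
ee_pos: [0.5359, 0.317, 0.0208]
orientation: [-0.031, 0.706, 0.032, 0.707]
force: [0.3, 0.3, 0.6]
gripper_width: 0.0601
```

```bash
python3 st.py
```

```text
t 4.5 pos [0.5359 0.317  0.0208] yaw(y) 95.06 x [ 0.002  0.001 -1.   ] F [0.3 0.3 0.6] T [ 0.   -0.05  0.01] w 0.0601 q [ 0.05  0.9  -0.9   1.74  0.86  0.95  0.45]
```

Emit:
arm_command([
  [[-0.003,-0.005,-0.008,0],[0,0,-0.007,0],[0,0,0,0],[0,0,0,0],[0,0,0,0]],
])

```text
clock: 5.0
ee_pos: [0.5318, 0.3118, 0.004]
orientation: [-0.031, 0.706, 0.032, 0.706]
force: [-0.1, -0.0, 0.1]
gripper_width: 0.0602
```

```bash
python3 st.py
```

```text
t 5.0 pos [0.5318 0.3118 0.004 ] yaw(y) 95.12 x [ 0.  0. -1.] F [-0.1 -0.   0.1] T [0.07 0.02 0.02] w 0.0602 q [ 0.04  0.91 -0.88  1.76  0.88  0.92  0.44]
```

Exactly placed. Close.

Emit:
arm_command([
  [[0,0,0,0],[0,0,0,0],[0,0,0,0],[0,0,0,0],[0,0,0,0]],
], jaw=0.0, grip_force=30)

```text
clock: 5.5
ee_pos: [0.5318, 0.3118, 0.004]
orientation: [-0.031, 0.706, 0.032, 0.707]
force: [0.5, 1.4, 1.9]
gripper_width: 0.0162
```

Emit:
arm_command([
  [[0,0,0,0],[0,0,0.01,0],[0,0,0.03,0],[0,0,0.03,0],[0,0,0.03,0]],
])

```text
clock: 6.0
ee_pos: [0.5313, 0.3114, 0.105]
orientation: [-0.032, 0.707, 0.032, 0.706]
force: [0.9, -0.2, -0.9]
gripper_width: 0.0161
```

Emit:
arm_command([
  [[0,0,0.01,2.9],[0,0,0,0],[0,0,0,0],[0,0,0,0],[0,0,0,0]],
])

```text
clock: 6.5
ee_pos: [0.5311, 0.311, 0.1126]
orientation: [-0.05, 0.706, 0.049, 0.705]
force: [-0.6, 0.7, -2.1]
gripper_width: 0.0162
```

```bash
python3 st.py
python3 - <<'E'
from h import *
c=camera("wrist"); cv2.imwrite("pics/w3.png",c["color"][:,:,::-1])
c=camera("side"); crop(c,150,80,400,280,3,"side3.png")
E
```

```text
t 6.5 pos [0.5311 0.311  0.1126] yaw(y) 97.99 x [-0.002 -0.001 -1.   ] F [-0.6  0.7 -2.1] T [-0.   -0.   -0.02] w 0.0162 q [ 0.12  0.79 -1.01  1.72  0.75  1.07  0.57]
```

View pics/w3.png

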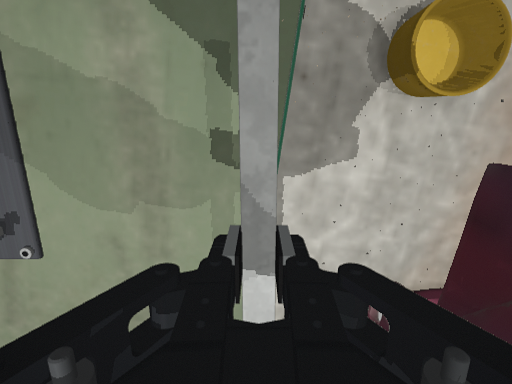

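View pics/side3.png

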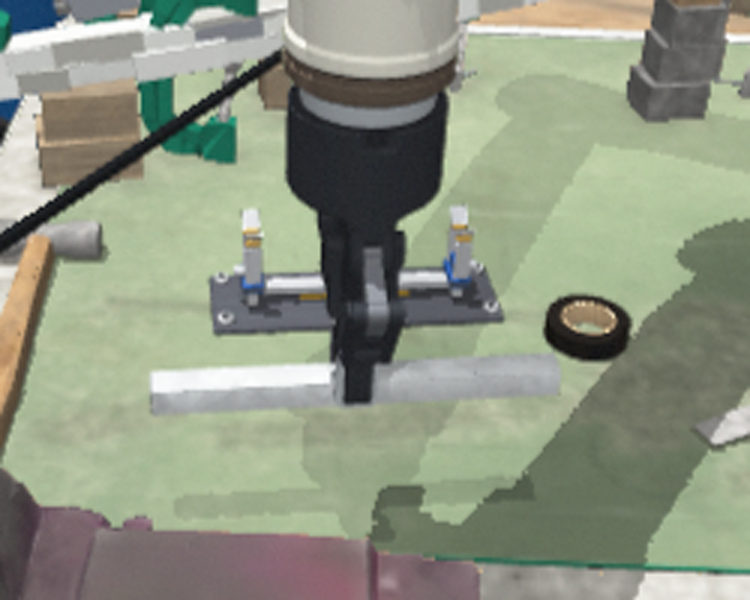

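Run:
```python
from h import *
import pickle
t,s=pickle.load(open("c0.pkl","rb"))
f=lambda p:(p[0]/4.5+170-.4,p[1]/4.5+140-.4)
g=lambda p:(p[0]/4+190-.4,p[1]/4+130-.4)
# flare tops: far(+x) clip, near(-x) clip; side image sees the +y-facing flare (left in top img)
for n,L,Rr,S in [("plus",(550,112),(600,102),(175,82)),("minus",(603,425),(652,418),(452,78))]:
    for z in(.07,.08,.09): print(n,z,onz(t,*f(L),z).round(4),onz(t,*f(Rr),z).round(4))
    print(tri(t,f(L),s,g(S)),tri(t,f(Rr),s,g(S)))
```

```text
plus 0.07 [0.6045 0.0907 0.07  ] [0.6091 0.0668 0.07  ]
plus 0.08 [0.6026 0.0915 0.08  ] [0.6072 0.0678 0.08  ]
plus 0.09 [0.6008 0.0923 0.09  ] [0.6053 0.0688 0.09  ]
(array([0.6000099 , 0.0924523 , 0.09117143]), np.float64(0.0010595780428140108)) (array([0.60440362, 0.06769458, 0.07689893]), np.float64(0.006581580897005193))
minus 0.07 [0.4558 0.0693 0.07  ] [0.4587 0.0463 0.07  ]
minus 0.08 [0.4554 0.0703 0.08  ] [0.4583 0.0475 0.08  ]
minus 0.09 [0.455  0.0713 0.09  ] [0.4579 0.0487 0.09  ]
(array([0.45579418, 0.07086059, 0.08683824]), np.float64(0.0014239664682188533)) (array([0.45624269, 0.04700841, 0.07320491]), np.float64(0.00472959425789409))
```

Emit:
arm_command([
  [[0,-0.04,0,0],[0,-0.04,0,0],[0,-0.04,0,0],[0,-0.03,0,0],[0,0,0,0]],
])

```text
clock: 7.1
ee_pos: [0.5322, 0.1551, 0.1125]
orientation: [-0.048, 0.706, 0.045, 0.705]
force: [-0.8, -1.7, -0.3]
gripper_width: 0.0161
```

```bash
python3 st.py
python3 - <<'E'
from h import *
c=camera("wrist"); cv2.imwrite("pics/w4.png",c["color"][:,:,::-1])
c=camera("top"); crop(c,210,130,360,260,5,"t4.png")
E
```

```text
t 7.1 pos [0.5322 0.1551 0.1125] yaw(y) 97.59 x [-0.002 -0.004 -1.   ] F [-0.8 -1.7 -0.3] T [-0.01 -0.04 -0.01] w 0.0161 q [ 0.44  0.71 -1.05  1.87  0.74  1.01  0.77]
```

View pics/w4.png

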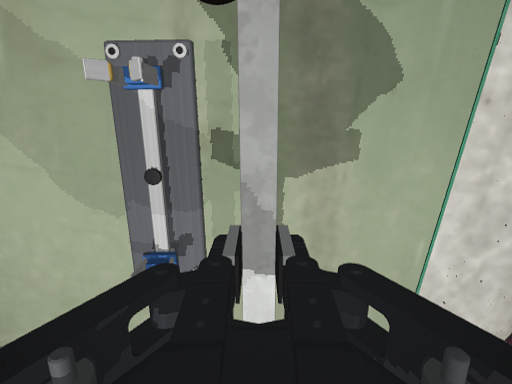

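View pics/t4.png

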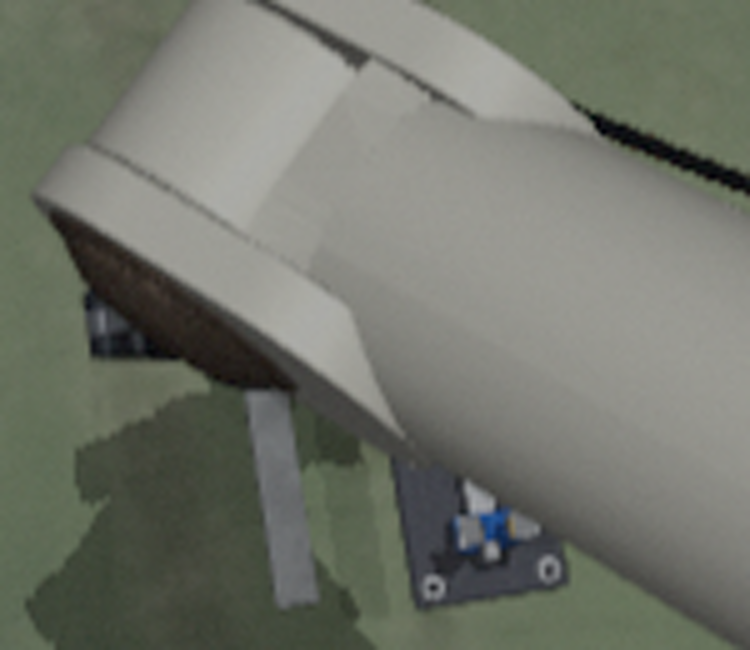

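Emit:
arm_command([
  [[-0.001,-0.035,0,0],[-0.001,-0.035,0,0],[-0.001,-0.016,0,0],[0,0,0,0],[0,0,0,0]],
])

```text
clock: 7.7
ee_pos: [0.5288, 0.0774, 0.1141]
orientation: [-0.049, 0.705, 0.05, 0.706]
force: [-0.6, 0.5, -0.9]
gripper_width: 0.016
```

```bash
python3 st.py
python3 - <<'E'
from h import *
c=camera("top");print("end mid",onz(c,(275+318)/10+210-.4,604/5+130-.4,.1256))
crop(c,210,130,360,260,5,"t5.png")
c=camera("wrist"); cv2.imwrite("pics/w5.png",c["color"][:,:,::-1])
c=camera("side"); crop(c,150,60,400,260,3,"s5.png")
E
```

```text
t 7.7 pos [0.5288 0.0774 0.1141] yaw(y) 98.09 x [ 0.001  0.002 -1.   ] F [-0.6  0.5 -0.9] T [ 0.03  0.02 -0.  ] w 0.016 q [ 0.62  0.68 -1.08  1.93  0.73  0.99  0.91]
end mid [0.42226361 0.14435044 0.1256    ]
```

View pics/w5.png

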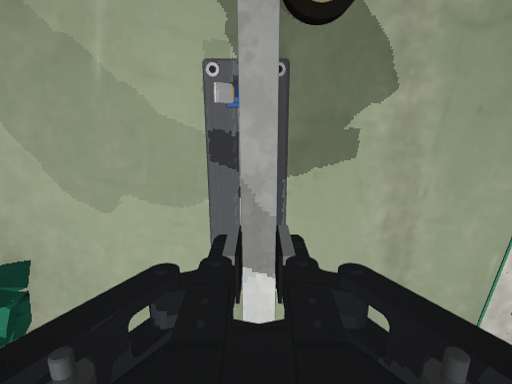

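View pics/t5.png

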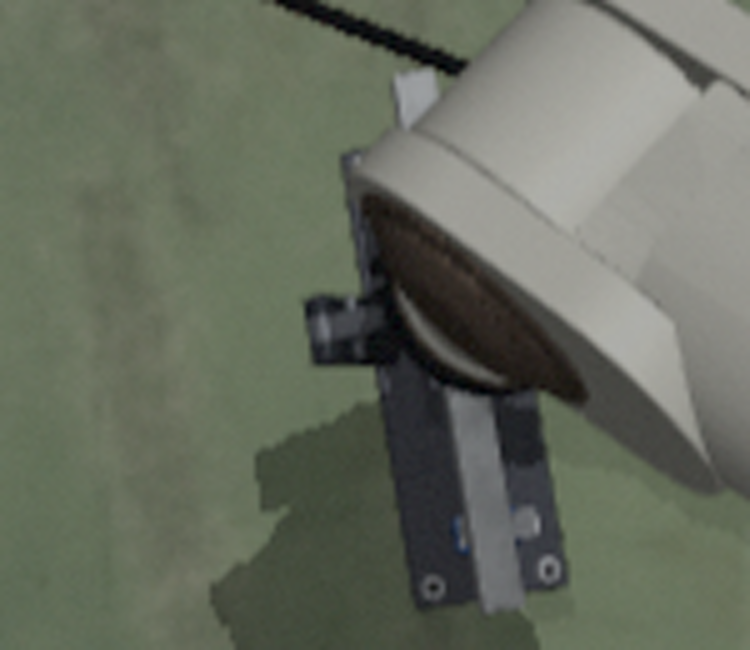

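View pics/s5.png

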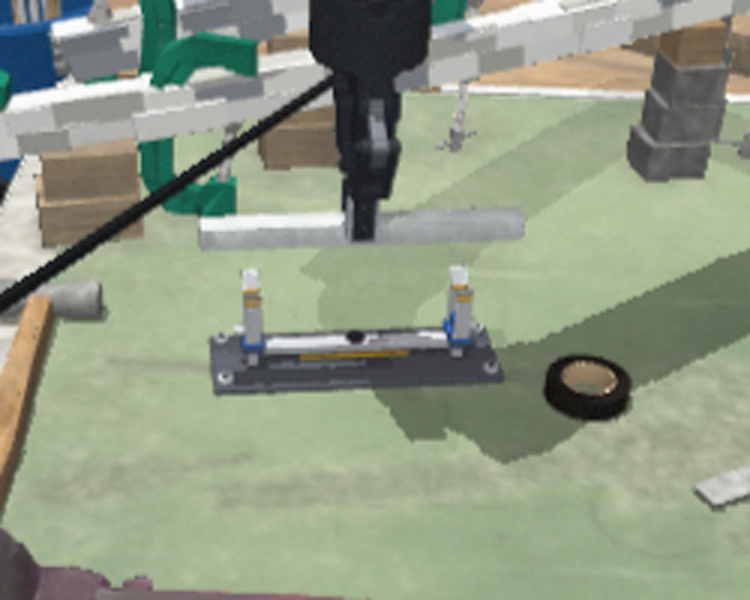

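Emit:
arm_command([
  [[0,-0.008,0,0],[0,0,0,0],[0,0,0,0],[0,0,0,0]],
])

```text
clock: 8.25
ee_pos: [0.5287, 0.0676, 0.1138]
orientation: [-0.049, 0.705, 0.049, 0.705]
force: [-1.1, -0.1, -1.2]
gripper_width: 0.016
```

```bash
python3 st.py
python3 - <<'E'
from h import *
c=camera("top")
crop(c,270,190,345,260,8,"t6.png")
c=camera("wrist"); crop(c,170,30,340,260,2.6,"w6.png")
E
```

```text
t 8.25 pos [0.5287 0.0676 0.1138] yaw(y) 98.02 x [-0.  0. -1.] F [-1.1 -0.1 -1.2] T [0.03 0.03 0.  ] w 0.016 q [ 0.64  0.68 -1.08  1.93  0.73  0.99  0.92]
```

View pics/w6.png

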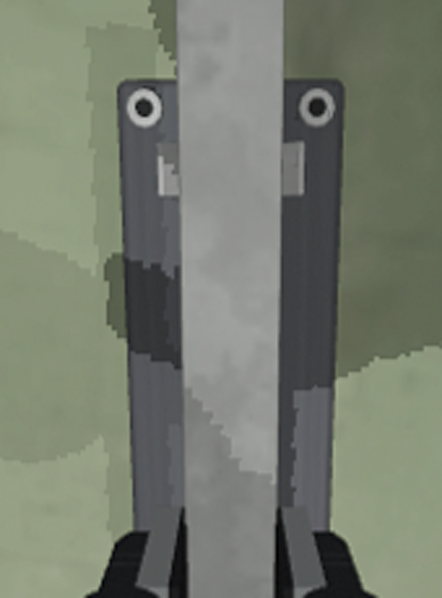

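View pics/t6.png

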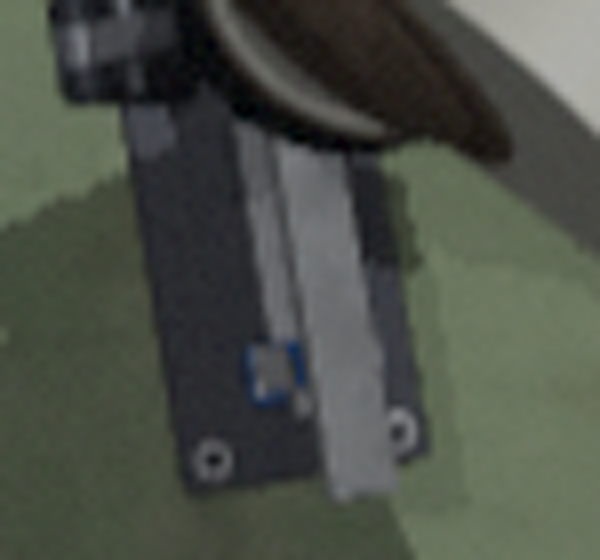

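Emit:
arm_command([
  [[0,0,-0.008,0],[0,0,-0.008,0],[0,0,0,0],[0,0,0,0]],
])

```text
clock: 8.75
ee_pos: [0.5283, 0.0676, 0.0973]
orientation: [-0.049, 0.706, 0.05, 0.705]
force: [-0.0, -0.1, -0.8]
gripper_width: 0.0158
```

Emit:
arm_command([
  [[0,0,-0.003,0],[0,0,-0.003,0],[0,0,0,0]],
])

```text
clock: 9.05
ee_pos: [0.5285, 0.0674, 0.0914]
orientation: [-0.049, 0.706, 0.049, 0.705]
force: [-0.4, -0.9, -0.1]
gripper_width: 0.0162
```

```bash
python3 st.py
python3 - <<'E'
from h import *
c=camera("side"); crop(c,200,110,340,210,5,"s7.png")
E
```

```text
t 9.05 pos [0.5285 0.0674 0.0914] yaw(y) 98.02 x [-0.001 -0.    -1.   ] F [-0.4 -0.9 -0.1] T [0.01 0.03 0.02] w 0.0162 q [ 0.61  0.71 -1.05  1.94  0.76  0.95  0.9 ]
```

View pics/s7.png

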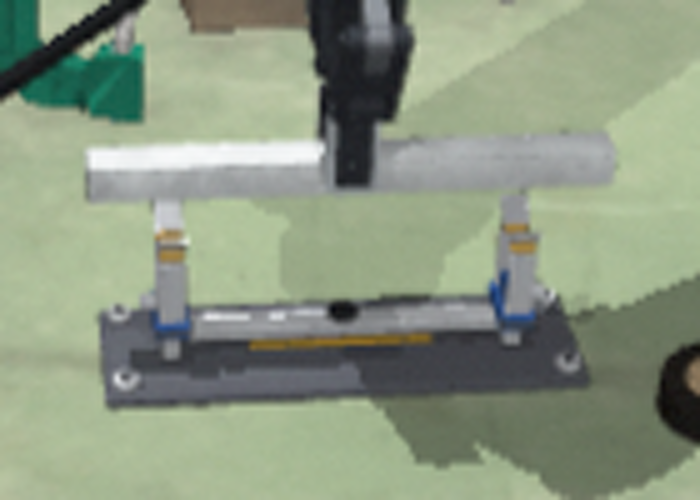

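Emit:
arm_command([
  [[0,0,-0.002,0],[0,0,-0.002,0],[0,0,0,0]],
])

```text
clock: 9.4
ee_pos: [0.5285, 0.0674, 0.0875]
orientation: [-0.049, 0.706, 0.049, 0.705]
force: [-0.1, -0.6, -1.0]
gripper_width: 0.0164
```

Emit:
arm_command([
  [[0,0,-0.002,0],[0,0,-0.001,0],[0,0,0,0]],
])

```text
clock: 9.7
ee_pos: [0.5286, 0.0675, 0.0846]
orientation: [-0.049, 0.705, 0.049, 0.705]
force: [-0.5, -0.3, -0.5]
gripper_width: 0.0162
```

Emit:
arm_command([
  [[0,0,-0.001,0],[0,0,-0.001,0],[0,0,0,0]],
])

```text
clock: 10.0
ee_pos: [0.5286, 0.0675, 0.0827]
orientation: [-0.049, 0.705, 0.049, 0.705]
force: [0.6, -0.6, -0.9]
gripper_width: 0.016
```

Emit:
arm_command([
  [[0,0,-0.001,0],[0,0,-0.001,0],[0,0,0,0]],
])

```text
clock: 10.3
ee_pos: [0.5286, 0.0675, 0.0806]
orientation: [-0.049, 0.705, 0.049, 0.705]
force: [-0.1, 0.5, -1.6]
gripper_width: 0.0158
```

Emit:
arm_command([
  [[0,0,-0.001,0],[0,0,-0.001,0],[0,0,0,0]],
])

```text
clock: 10.6
ee_pos: [0.5286, 0.0675, 0.0787]
orientation: [-0.049, 0.705, 0.049, 0.705]
force: [0.5, -0.1, -1.2]
gripper_width: 0.0163
```

Emit:
arm_command([
  [[0,0,-0.001,0],[0,0,-0.001,0],[0,0,0,0]],
])

```text
clock: 10.9
ee_pos: [0.5286, 0.0675, 0.0766]
orientation: [-0.049, 0.705, 0.049, 0.705]
force: [-0.3, -0.6, -1.4]
gripper_width: 0.0161
```

```bash
python3 st.py
python3 - <<'E'
from h import *
c=camera("side"); crop(c,200,110,340,210,5,"s8.png")
E
```

```text
t 10.9 pos [0.5286 0.0675 0.0766] yaw(y) 98.02 x [-0.  0. -1.] F [-0.3 -0.6 -1.4] T [-0.02 -0.03  0.01] w 0.0161 q [ 0.6   0.73 -1.02  1.95  0.79  0.93  0.88]
```

View pics/s8.png

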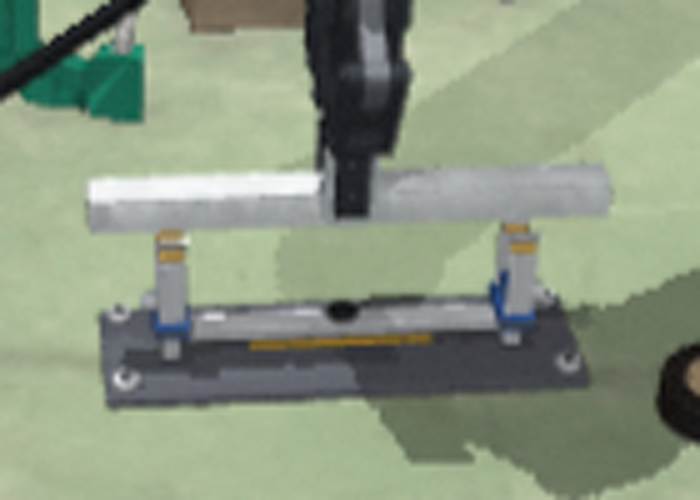

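Emit:
arm_command([
  [[0,0,-0.001,0],[0,0,-0.001,0],[0,0,0,0]],
])

```text
clock: 11.25
ee_pos: [0.5286, 0.0675, 0.0746]
orientation: [-0.049, 0.705, 0.049, 0.705]
force: [-0.2, -0.3, -1.0]
gripper_width: 0.0159
```

Emit:
arm_command([
  [[0,0,-0.001,0],[0,0,-0.001,0],[0,0,0,0]],
])

```text
clock: 11.55
ee_pos: [0.5286, 0.0675, 0.0726]
orientation: [-0.049, 0.705, 0.049, 0.705]
force: [-0.2, -0.2, -1.1]
gripper_width: 0.016
```

Emit:
arm_command([
  [[0,0,-0.001,0],[0,0,0,0]],
])

```text
clock: 11.75
ee_pos: [0.5286, 0.0675, 0.0717]
orientation: [-0.049, 0.705, 0.049, 0.705]
force: [0.4, 0.8, -0.7]
gripper_width: 0.0161
```

```bash
python3 st.py
```

```text
t 11.75 pos [0.5286 0.0675 0.0717] yaw(y) 98.02 x [-0.  0. -1.] F [ 0.4  0.8 -0.7] T [ 0.   -0.02  0.04] w 0.0161 q [ 0.59  0.74 -1.02  1.95  0.8   0.92  0.88]
```

Emit:
arm_command([
  [[0,0,-0.001,0],[0,0,0,0]],
])

```text
clock: 11.95
ee_pos: [0.5286, 0.0675, 0.0707]
orientation: [-0.049, 0.705, 0.049, 0.705]
force: [-0.5, 0.2, 0.1]
gripper_width: 0.0167
```

Emit:
arm_command([
  [[0,0,-0.001,0],[0,0,0,0]],
])

```text
clock: 12.15
ee_pos: [0.5287, 0.0677, 0.0698]
orientation: [-0.049, 0.705, 0.05, 0.705]
force: [-0.6, 0.3, -0.0]
gripper_width: 0.0161
```

Emit:
arm_command([
  [[0,0,-0.001,0],[0,0,0,0]],
])

```text
clock: 12.35
ee_pos: [0.5289, 0.0678, 0.0689]
orientation: [-0.049, 0.705, 0.05, 0.706]
force: [-0.6, 0.6, 1.1]
gripper_width: 0.0162
```

```bash
python3 st.py
python3 - <<'E'
from h import *
c=camera("side"); crop(c,200,110,340,210,5,"s9.png")
c=camera("wrist"); crop(c,170,30,340,260,2.6,"w9.png")
E
```

```text
t 12.35 pos [0.5289 0.0678 0.0689] yaw(y) 98.03 x [ 0.001  0.    -1.   ] F [-0.6  0.6  1.1] T [ 0.07 -0.13  0.04] w 0.0162 q [ 0.59  0.74 -1.01  1.95  0.8   0.92  0.87]
```

View pics/s9.png

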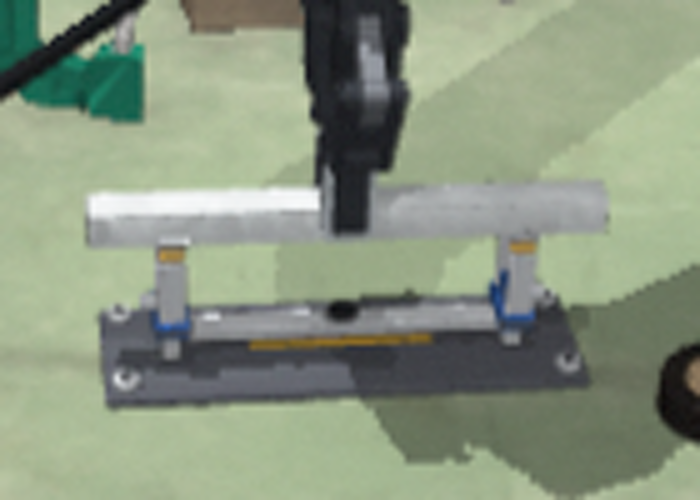

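View pics/w9.png

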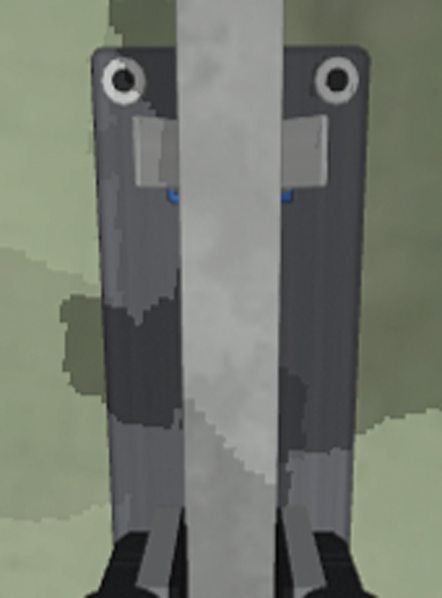

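Emit:
arm_command([
  [[0,0,0,0],[0,0,0,0],[0,0,0,0],[0,0,0,0]],
], jaw=0.04)

```text
clock: 12.85
ee_pos: [0.5286, 0.0674, 0.0687]
orientation: [-0.049, 0.705, 0.049, 0.705]
force: [0.5, 0.5, 1.3]
gripper_width: 0.0402
```

Emit:
arm_command([
  [[0,0,0.01,0],[0,0,0.02,0],[0,0,0.02,0],[0,0,0,0]],
])

```text
clock: 13.25
ee_pos: [0.5306, 0.0683, 0.1217]
orientation: [-0.049, 0.704, 0.05, 0.707]
force: [0.9, 0.5, 0.4]
gripper_width: 0.0398
```

Emit:
arm_command([
  [[0,0,0,0],[0,0,0,0],[0,0,0,0],[0,0,0,0]],
], jaw=0.0)

```text
clock: 13.65
ee_pos: [0.5282, 0.0675, 0.1182]
orientation: [-0.049, 0.706, 0.05, 0.705]
force: [0.2, -1.0, -0.6]
gripper_width: -0.0002
```

```bash
python3 st.py
python3 - <<'E'
from h import *
c=camera("side"); crop(c,200,110,340,210,5,"s10.png")
c=camera("wrist"); cv2.imwrite("pics/w10.png",c["color"][:,:,::-1])
E
```

```text
t 13.65 pos [0.5282 0.0675 0.1182] yaw(y) 98.03 x [-0.001 -0.    -1.   ] F [ 0.2 -1.  -0.6] T [ 0.04 -0.05 -0.02] w -0.0002 q [ 0.64  0.68 -1.08  1.93  0.72  0.99  0.93]
```

View pics/s10.png

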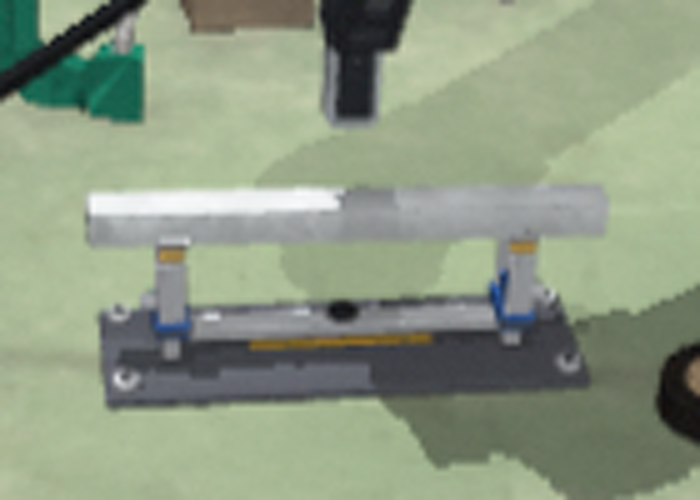

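View pics/w10.png

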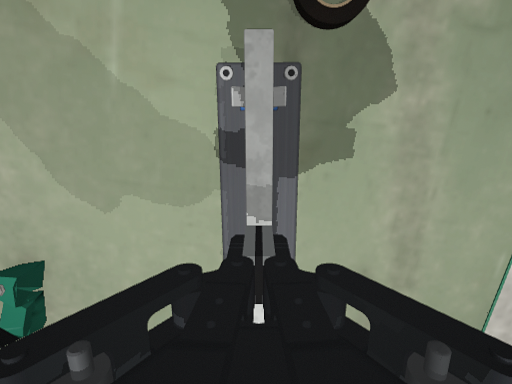

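Emit:
arm_command([
  [[0,0,-0.014,0],[0,0,-0.014,0],[0,0,0,0],[0,0,0,0]],
], grip_force=20)

```text
clock: 14.15
ee_pos: [0.528, 0.0677, 0.0899]
orientation: [-0.049, 0.706, 0.05, 0.705]
force: [-0.2, -0.8, -0.7]
gripper_width: -0.0001
```

Emit:
arm_command([
  [[0,0,-0.002,0],[0,0,-0.001,0],[0,0,-0.001,0],[0,0,0,0]],
])

```text
clock: 14.55
ee_pos: [0.5288, 0.0674, 0.0869]
orientation: [-0.049, 0.705, 0.049, 0.705]
force: [-0.1, -0.6, 0.7]
gripper_width: 0.0
```

Emit:
arm_command([
  [[0,0,-0.001,0],[0,0,-0.001,0],[0,0,-0.001,0],[0,0,0,0]],
])

```text
clock: 14.95
ee_pos: [0.5286, 0.0675, 0.0836]
orientation: [-0.049, 0.705, 0.049, 0.705]
force: [-0.7, -1.1, -0.2]
gripper_width: 0.0
```

```bash
python3 st.py
```

```text
t 14.95 pos [0.5286 0.0675 0.0836] yaw(y) 98.02 x [-0. -0. -1.] F [-0.7 -1.1 -0.2] T [0.05 0.06 0.01] w 0.0 q [ 0.6   0.72 -1.03  1.94  0.78  0.94  0.89]
```

Emit:
arm_command([
  [[0,0,-0.001,0],[0,0,0,0]],
])

```text
clock: 15.15
ee_pos: [0.5286, 0.0675, 0.0826]
orientation: [-0.049, 0.705, 0.049, 0.705]
force: [0.7, -0.3, -0.1]
gripper_width: -0.0003
```

Emit:
arm_command([
  [[0,0,-0.001,0],[0,0,0,0]],
])

```text
clock: 15.35
ee_pos: [0.5288, 0.0675, 0.0817]
orientation: [-0.049, 0.705, 0.049, 0.705]
force: [0.0, -0.7, -0.3]
gripper_width: -0.0
```

Emit:
arm_command([
  [[0,0,-0.001,0],[0,0,0,0]],
])

```text
clock: 15.55
ee_pos: [0.529, 0.0677, 0.0811]
orientation: [-0.049, 0.705, 0.049, 0.706]
force: [0.2, -0.4, 2.9]
gripper_width: 0.0001
```

Emit:
arm_command([
  [[0,0,-0.001,0],[0,0,0,0]],
])

```text
clock: 15.75
ee_pos: [0.5293, 0.0678, 0.0804]
orientation: [-0.049, 0.705, 0.049, 0.706]
force: [-0.9, -0.3, 6.8]
gripper_width: 0.0
```

Emit:
arm_command([
  [[0,0,-0.001,0],[0,0,0,0]],
])

```text
clock: 15.95
ee_pos: [0.5297, 0.0679, 0.0799]
orientation: [-0.05, 0.705, 0.049, 0.706]
force: [-0.6, -0.7, 10.3]
gripper_width: 0.0005
```

Emit:
arm_command([
  [[0,0,-0.001,0],[0,0,0,0]],
])

```text
clock: 16.15
ee_pos: [0.5296, 0.0678, 0.0784]
orientation: [-0.049, 0.705, 0.05, 0.706]
force: [1.7, 0.5, 1.9]
gripper_width: 0.0002
```

```bash
python3 st.py
```

```text
t 16.15 pos [0.5296 0.0678 0.0784] yaw(y) 98.02 x [ 0.002  0.    -1.   ] F [1.7 0.5 1.9] T [-0.01 -0.18 -0.04] w 0.0002 q [ 0.6   0.73 -1.02  1.95  0.79  0.93  0.88]
```

Emit:
arm_command([
  [[0,0,-0.001,0],[0,0,0,0]],
])

```text
clock: 16.35
ee_pos: [0.529, 0.0676, 0.0768]
orientation: [-0.049, 0.705, 0.049, 0.706]
force: [2.8, 0.2, 2.1]
gripper_width: -0.0002
```

Emit:
arm_command([
  [[0,0,-0.001,0],[0,0,0,0]],
])

```text
clock: 16.55
ee_pos: [0.5287, 0.0675, 0.0756]
orientation: [-0.049, 0.705, 0.049, 0.705]
force: [1.9, -0.2, 2.5]
gripper_width: -0.0002
```

Emit:
arm_command([
  [[0,0,-0.001,0],[0,0,0,0]],
])

```text
clock: 16.75
ee_pos: [0.5286, 0.0675, 0.0746]
orientation: [-0.049, 0.705, 0.049, 0.705]
force: [1.6, -0.5, 2.3]
gripper_width: 0.0002
```

```bash
python3 st.py
python3 - <<'E'
from h import *
c=camera("side"); crop(c,200,110,340,210,5,"s11.png")
E
```

```text
t 16.75 pos [0.5286 0.0675 0.0746] yaw(y) 98.02 x [-0.  0. -1.] F [ 1.6 -0.5  2.3] T [ 0.07 -0.3  -0.03] w 0.0002 q [ 0.59  0.73 -1.02  1.95  0.79  0.93  0.88]
```

View pics/s11.png

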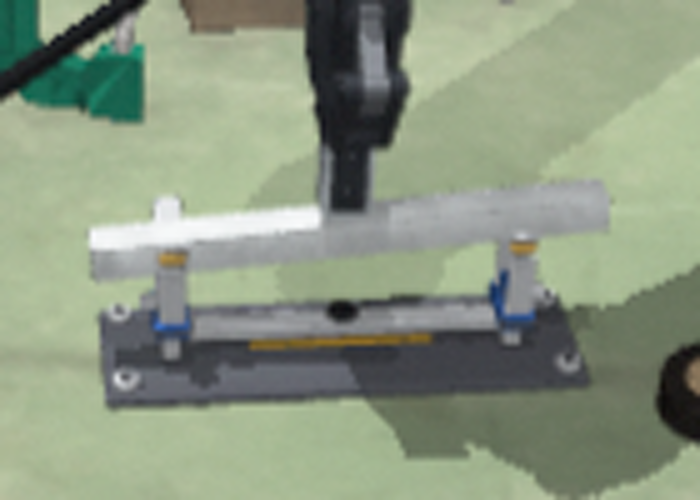

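Emit:
arm_command([
  [[0,0,0.015,0],[-0.018,-0.003,0,0],[-0.018,-0.002,0,0],[0,0,0,0],[0,0,0,0]],
])

```text
clock: 17.3
ee_pos: [0.4929, 0.0622, 0.0903]
orientation: [-0.05, 0.705, 0.049, 0.705]
force: [-0.4, 0.1, -0.4]
gripper_width: 0.0
```

Emit:
arm_command([
  [[0,0,-0.003,0],[0,0,-0.002,0],[0,0,0,0]],
])

```text
clock: 17.6
ee_pos: [0.4929, 0.0626, 0.0844]
orientation: [-0.049, 0.706, 0.05, 0.705]
force: [0.7, -0.7, -0.4]
gripper_width: 0.0002
```

Emit:
arm_command([
  [[0,0,-0.001,0],[0,0,-0.001,0],[0,0,0,0]],
])

```text
clock: 17.9
ee_pos: [0.4926, 0.0626, 0.0826]
orientation: [-0.049, 0.705, 0.05, 0.705]
force: [0.3, 0.4, -0.3]
gripper_width: -0.0001
```

```bash
python3 st.py
python3 - <<'E'
from h import *
c=camera("side"); crop(c,200,110,340,210,5,"s12.png")
E
```

```text
t 17.9 pos [0.4926 0.0626 0.0826] yaw(y) 98.03 x [-0.  0. -1.] F [ 0.3  0.4 -0.3] T [ 0.01 -0.04 -0.  ] w -0.0001 q [ 0.65  0.68 -1.06  2.03  0.77  0.9   0.87]
```

View pics/s12.png

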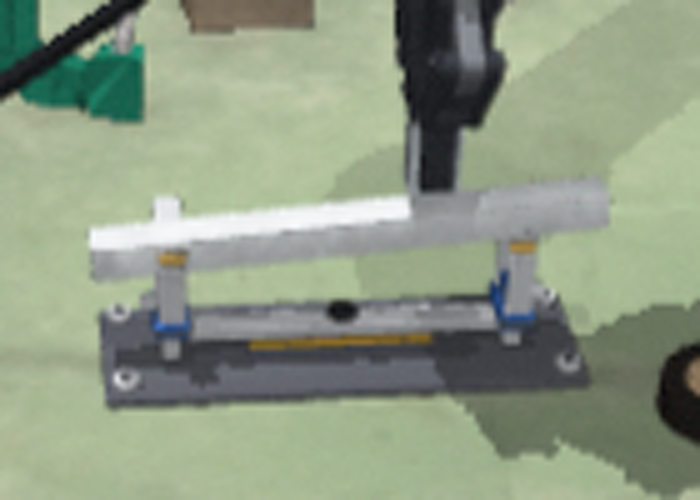

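Emit:
arm_command([
  [[0,0,-0.001,0],[0,0,-0.001,0],[0,0,0,0]],
])

```text
clock: 18.25
ee_pos: [0.4926, 0.0625, 0.0806]
orientation: [-0.049, 0.705, 0.049, 0.705]
force: [-0.8, -0.9, 0.3]
gripper_width: -0.0001
```

Emit:
arm_command([
  [[0,0,-0.001,0],[0,0,0,0]],
])

```text
clock: 18.45
ee_pos: [0.4926, 0.0625, 0.0797]
orientation: [-0.049, 0.705, 0.049, 0.705]
force: [-0.5, 0.5, 0.5]
gripper_width: 0.0
```

Emit:
arm_command([
  [[0,0,-0.001,0],[0,0,0,0]],
])

```text
clock: 18.65
ee_pos: [0.4927, 0.0625, 0.0787]
orientation: [-0.049, 0.705, 0.049, 0.705]
force: [0.1, 0.9, 0.5]
gripper_width: 0.0001
```

Emit:
arm_command([
  [[0,0,-0.001,0],[0,0,0,0]],
])

```text
clock: 18.85
ee_pos: [0.4928, 0.0626, 0.0778]
orientation: [-0.049, 0.705, 0.049, 0.705]
force: [-1.3, 0.3, 1.0]
gripper_width: 0.0004
```

Emit:
arm_command([
  [[0,0,-0.001,0],[0,0,0,0]],
])

```text
clock: 19.05
ee_pos: [0.493, 0.0627, 0.077]
orientation: [-0.049, 0.705, 0.05, 0.706]
force: [0.1, -0.5, 2.7]
gripper_width: -0.0002
```

Emit:
arm_command([
  [[0,0,-0.001,0],[0,0,0,0]],
])

```text
clock: 19.25
ee_pos: [0.4933, 0.0627, 0.0761]
orientation: [-0.049, 0.705, 0.049, 0.706]
force: [0.1, 0.2, 4.6]
gripper_width: 0.0
```

Emit:
arm_command([
  [[0,0,-0.001,0],[0,0,0,0]],
])

```text
clock: 19.45
ee_pos: [0.4934, 0.0627, 0.075]
orientation: [-0.049, 0.705, 0.05, 0.706]
force: [1.3, 0.2, 3.5]
gripper_width: 0.0001
```

Emit:
arm_command([
  [[0,0,-0.001,0],[0,0,0,0]],
])

```text
clock: 19.65
ee_pos: [0.4928, 0.0626, 0.0738]
orientation: [-0.049, 0.705, 0.049, 0.705]
force: [1.5, -0.1, 3.1]
gripper_width: -0.0002
```

```bash
python3 st.py
python3 - <<'E'
from h import *
c=camera("side"); crop(c,200,110,340,210,5,"s13.png")
E
```

```text
t 19.65 pos [0.4928 0.0626 0.0738] yaw(y) 98.02 x [ 0.  0. -1.] F [ 1.5 -0.1  3.1] T [ 0.05 -0.28  0.01] w -0.0002 q [ 0.63  0.69 -1.04  2.04  0.79  0.88  0.86]
```

View pics/s13.png

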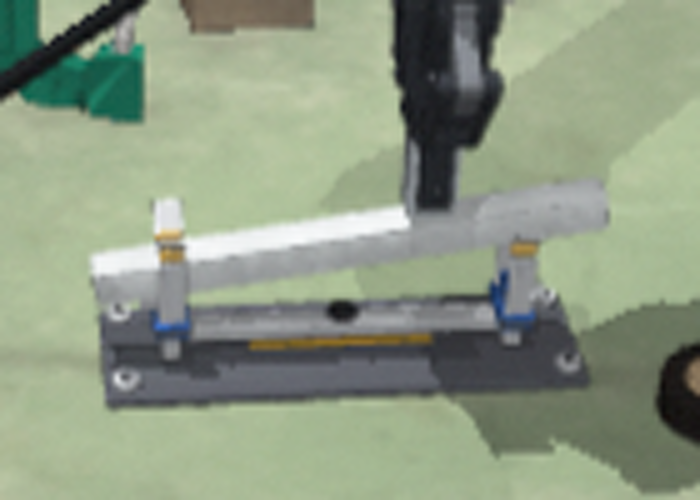

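Emit:
arm_command([
  [[0,0,-0.001,0],[0,0,0,0]],
])

```text
clock: 19.9
ee_pos: [0.4925, 0.0625, 0.0725]
orientation: [-0.049, 0.706, 0.049, 0.705]
force: [1.5, -0.8, 0.8]
gripper_width: -0.0001
```

Emit:
arm_command([
  [[0,0,-0.001,0],[0,0,0,0]],
])

```text
clock: 20.1
ee_pos: [0.4923, 0.0624, 0.0714]
orientation: [-0.049, 0.706, 0.049, 0.705]
force: [0.3, -0.0, -0.0]
gripper_width: -0.0002
```

Emit:
arm_command([
  [[0,0,-0.001,0],[0,0,0,0]],
])

```text
clock: 20.3
ee_pos: [0.4922, 0.0624, 0.0704]
orientation: [-0.049, 0.706, 0.049, 0.705]
force: [-0.5, 0.2, -0.1]
gripper_width: -0.0001
```

```bash
python3 st.py
python3 - <<'E'
from h import *
c=camera("side"); crop(c,200,110,340,210,5,"s14.png")
E
```

```text
t 20.3 pos [0.4922 0.0624 0.0704] yaw(y) 98.02 x [-0.001 -0.    -1.   ] F [-0.5  0.2 -0.1] T [-0.   -0.01  0.  ] w -0.0001 q [ 0.63  0.69 -1.03  2.04  0.79  0.88  0.85]
```

View pics/s14.png

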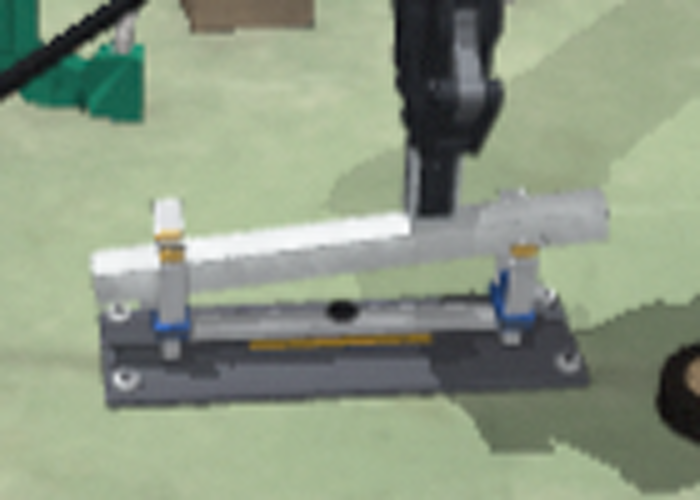

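Emit:
arm_command([
  [[0,0,-0.001,0],[0,0,-0.001,0],[0,0,0,0]],
])

```text
clock: 20.65
ee_pos: [0.4925, 0.0625, 0.0686]
orientation: [-0.049, 0.705, 0.049, 0.705]
force: [0.1, 0.2, -0.5]
gripper_width: -0.0001
```

Emit:
arm_command([
  [[0,0,-0.001,0],[0,0,-0.001,0],[0,0,0,0]],
])

```text
clock: 20.95
ee_pos: [0.4927, 0.0625, 0.0666]
orientation: [-0.049, 0.705, 0.049, 0.705]
force: [-0.0, -0.3, -0.0]
gripper_width: -0.0004
```

Emit:
arm_command([
  [[0,0,-0.001,0],[0,0,-0.001,0],[0,0,0,0]],
])

```text
clock: 21.25
ee_pos: [0.4927, 0.0625, 0.0646]
orientation: [-0.049, 0.705, 0.049, 0.705]
force: [0.1, -0.3, -0.5]
gripper_width: 0.0
```

```bash
python3 st.py
python3 - <<'E'
from h import *
c=camera("side"); crop(c,200,110,340,210,5,"s15.png")
E
```

```text
t 21.25 pos [0.4927 0.0625 0.0646] yaw(y) 98.02 x [-0.  0. -1.] F [ 0.1 -0.3 -0.5] T [ 0.    0.06 -0.02] w 0.0 q [ 0.62  0.7  -1.02  2.04  0.8   0.87  0.85]
```

View pics/s15.png

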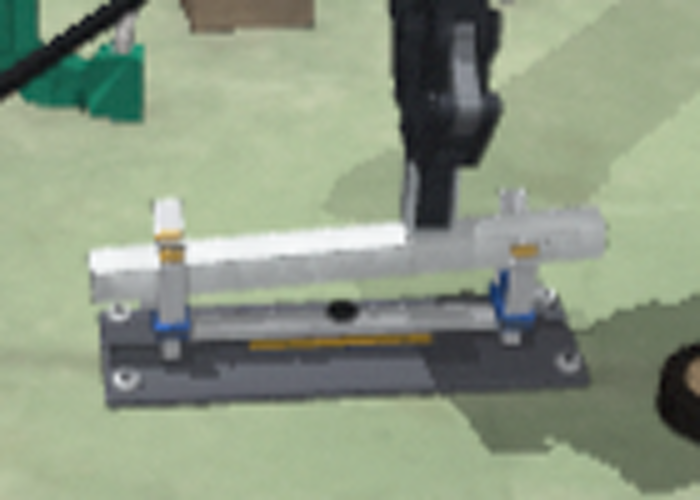

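Emit:
arm_command([
  [[0,0,-0.001,0],[0,0,-0.001,0],[0,0,0,0]],
])

```text
clock: 21.6
ee_pos: [0.4927, 0.0625, 0.0627]
orientation: [-0.049, 0.705, 0.049, 0.705]
force: [-0.8, -0.2, -0.3]
gripper_width: 0.0002
```

Emit:
arm_command([
  [[0,0,-0.001,0],[0,0,-0.001,0],[0,0,0,0]],
])

```text
clock: 21.9
ee_pos: [0.4926, 0.0625, 0.0606]
orientation: [-0.049, 0.705, 0.049, 0.705]
force: [0.0, 0.3, -0.7]
gripper_width: -0.0001
```

Emit:
arm_command([
  [[0,0,-0.001,0],[0,0,0,0]],
])

```text
clock: 22.1
ee_pos: [0.4927, 0.0625, 0.0597]
orientation: [-0.049, 0.705, 0.049, 0.705]
force: [-0.3, 0.1, -0.1]
gripper_width: 0.0001
```

Emit:
arm_command([
  [[0,0,-0.001,0],[0,0,0,0]],
])

```text
clock: 22.3
ee_pos: [0.4926, 0.0625, 0.0586]
orientation: [-0.049, 0.705, 0.049, 0.705]
force: [-0.3, -1.2, 0.5]
gripper_width: 0.0
```

```bash
python3 st.py
python3 - <<'E'
from h import *
c=camera("side"); crop(c,200,110,340,210,5,"s16.png")
E
```

```text
t 22.3 pos [0.4926 0.0625 0.0586] yaw(y) 98.02 x [-0.  0. -1.] F [-0.3 -1.2  0.5] T [-0.01  0.05  0.01] w 0.0 q [ 0.61  0.71 -1.01  2.04  0.81  0.86  0.84]
```

View pics/s16.png

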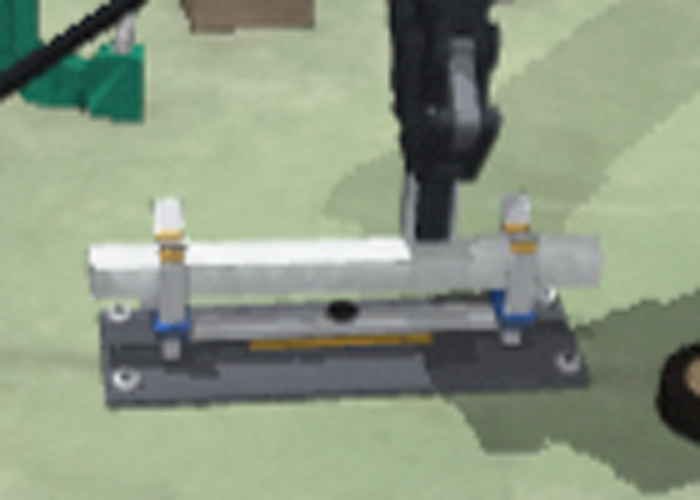

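Emit:
arm_command([
  [[0,0,-0.001,0],[0,0,0,0]],
])

```text
clock: 22.55
ee_pos: [0.4926, 0.0625, 0.0577]
orientation: [-0.049, 0.705, 0.049, 0.705]
force: [-0.0, -0.1, -0.8]
gripper_width: -0.0001
```

Emit:
arm_command([
  [[0,0,-0.001,0],[0,0,0,0]],
])

```text
clock: 22.75
ee_pos: [0.4926, 0.0625, 0.0567]
orientation: [-0.049, 0.705, 0.049, 0.705]
force: [0.8, 0.9, 0.6]
gripper_width: 0.0001
```

Emit:
arm_command([
  [[0,0,-0.001,0],[0,0,0,0]],
])

```text
clock: 22.95
ee_pos: [0.4926, 0.0625, 0.0557]
orientation: [-0.049, 0.705, 0.049, 0.705]
force: [-0.3, -0.1, -0.1]
gripper_width: 0.0
```

Emit:
arm_command([
  [[0,0,-0.001,0],[0,0,0,0]],
])

```text
clock: 23.15
ee_pos: [0.4928, 0.0626, 0.0553]
orientation: [-0.05, 0.705, 0.049, 0.705]
force: [-2.2, -0.1, 6.6]
gripper_width: -0.0002
```

Emit:
arm_command([
  [[0,0,-0.001,0],[0,0,0,0]],
])

```text
clock: 23.35
ee_pos: [0.4928, 0.0627, 0.0552]
orientation: [-0.05, 0.705, 0.049, 0.705]
force: [-5.6, -2.1, 17.7]
gripper_width: 0.0002
```

```bash
python3 st.py
python3 - <<'E'
from h import *
c=camera("side"); crop(c,200,110,340,210,5,"s17.png")
E
```

```text
t 23.35 pos [0.4928 0.0627 0.0552] yaw(y) 98.04 x [ 0.    -0.002 -1.   ] F [-5.6 -2.1 17.7] T [-0.45  1.15  0.02] w 0.0002 q [ 0.61  0.71 -1.01  2.04  0.82  0.86  0.83]
```

View pics/s17.png

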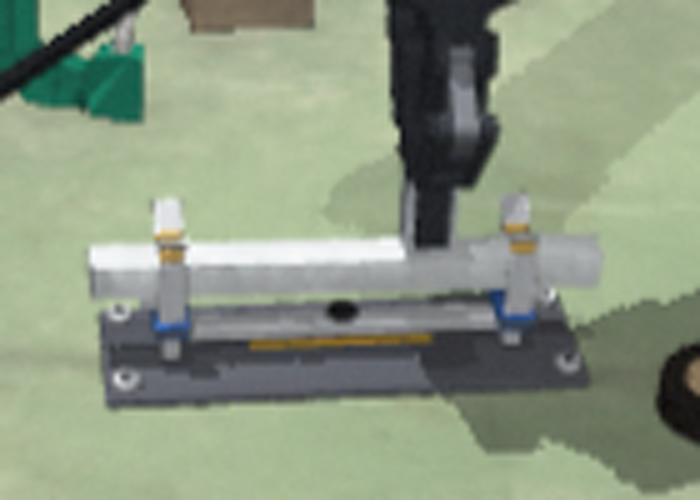

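Emit:
arm_command([
  [[0,0,0.02,0],[0.018,0.003,0.01,0],[0.018,0.002,0,0],[0,0,0,0],[0,0,0,0]],
])

```text
clock: 23.9
ee_pos: [0.5281, 0.0676, 0.0834]
orientation: [-0.049, 0.706, 0.05, 0.705]
force: [-0.8, -0.1, 0.1]
gripper_width: 0.0002
```

```bash
python3 st.py
python3 - <<'E'
from h import *
c=camera("side"); crop(c,200,120,340,210,5.7,"s18.png")
c=camera("wrist"); cv2.imwrite("pics/w18.png",c["color"][:,:,::-1])
c=camera("top"); crop(c,260,130,345,260,5,"t18.png")
E
```

```text
t 23.9 pos [0.5281 0.0676 0.0834] yaw(y) 98.02 x [-0.001  0.    -1.   ] F [-0.8 -0.1  0.1] T [0.01 0.05 0.08] w 0.0002 q [ 0.6   0.72 -1.03  1.94  0.78  0.94  0.89]
```

View pics/s18.png

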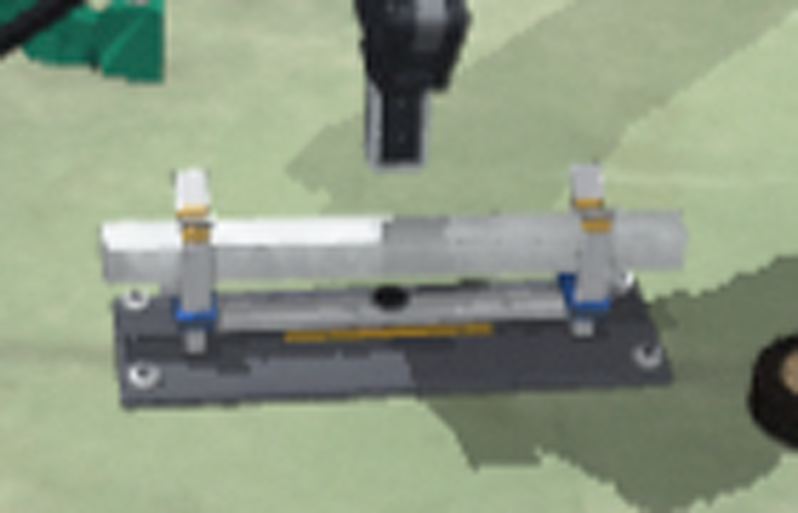

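View pics/w18.png

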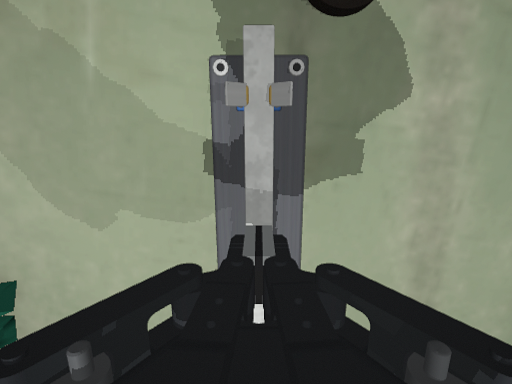

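View pics/t18.png

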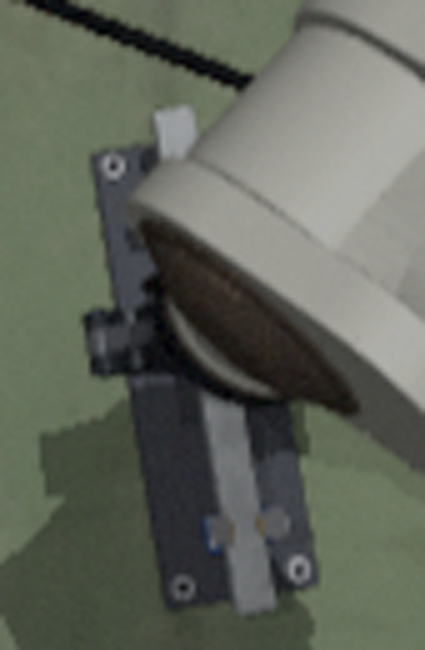

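Emit:
arm_command([
  [[0.012,0.002,-0.008,0],[0,0,-0.008,0],[0,0,-0.006,0],[0,0,0,0],[0,0,0,0]],
])

```text
clock: 24.55
ee_pos: [0.5402, 0.0697, 0.0614]
orientation: [-0.05, 0.706, 0.05, 0.705]
force: [-1.0, 0.5, 0.0]
gripper_width: -0.0001
```

Emit:
arm_command([
  [[0,0,-0.001,0],[0,0,0,0]],
])

```text
clock: 24.75
ee_pos: [0.5407, 0.0696, 0.0609]
orientation: [-0.049, 0.705, 0.049, 0.705]
force: [-0.2, 1.3, 1.0]
gripper_width: -0.0
```

Emit:
arm_command([
  [[0,0,-0.001,0],[0,0,0,0]],
])

```text
clock: 24.95
ee_pos: [0.5407, 0.0695, 0.0598]
orientation: [-0.049, 0.705, 0.049, 0.705]
force: [-0.1, -0.5, -0.6]
gripper_width: 0.0001
```

Emit:
arm_command([
  [[0,0,-0.001,0],[0,0,0,0]],
])

```text
clock: 25.15
ee_pos: [0.5406, 0.0695, 0.0587]
orientation: [-0.049, 0.705, 0.049, 0.705]
force: [0.2, 1.0, 0.0]
gripper_width: 0.0
```

Emit:
arm_command([
  [[0,0,-0.001,0],[0,0,0,0]],
])

```text
clock: 25.35
ee_pos: [0.5406, 0.0695, 0.0577]
orientation: [-0.049, 0.705, 0.049, 0.705]
force: [-0.1, 0.4, 0.9]
gripper_width: 0.0002
```

Emit:
arm_command([
  [[0,0,-0.0005,0],[0,0,0,0]],
])

```text
clock: 25.55
ee_pos: [0.5406, 0.0695, 0.0572]
orientation: [-0.049, 0.705, 0.049, 0.705]
force: [0.6, 0.2, -0.2]
gripper_width: -0.0
```

Emit:
arm_command([
  [[0,0,-0.0005,0],[0,0,0,0]],
])

```text
clock: 25.75
ee_pos: [0.5407, 0.0695, 0.0567]
orientation: [-0.049, 0.705, 0.049, 0.705]
force: [0.0, 0.5, 0.4]
gripper_width: 0.0
```

Emit:
arm_command([
  [[0,0,-0.0005,0],[0,0,0,0]],
])

```text
clock: 25.95
ee_pos: [0.5408, 0.0696, 0.0563]
orientation: [-0.049, 0.705, 0.049, 0.705]
force: [-0.1, -0.1, 0.1]
gripper_width: 0.0004
```

Emit:
arm_command([
  [[0,0,-0.0005,0],[0,0,0,0]],
])

```text
clock: 26.15
ee_pos: [0.5408, 0.0696, 0.0562]
orientation: [-0.05, 0.705, 0.049, 0.705]
force: [-1.7, -0.7, 4.2]
gripper_width: -0.0001
```

Emit:
arm_command([
  [[0,0,-0.0005,0],[0,0,0,0]],
])

```text
clock: 26.35
ee_pos: [0.5408, 0.0696, 0.0561]
orientation: [-0.05, 0.705, 0.049, 0.705]
force: [-3.4, -2.0, 9.0]
gripper_width: -0.0002
```

```bash
python3 st.py
```

```text
t 26.35 pos [0.5408 0.0696 0.0561] yaw(y) 98.02 x [ 0.    -0.001 -1.   ] F [-3.4 -2.   9. ] T [-0.31  0.63 -0.  ] w -0.0002 q [ 0.56  0.77 -0.99  1.93  0.82  0.91  0.86]
```

Emit:
arm_command([
  [[0,0,0.02,0],[-0.005,0,0.04,0],[-0.03,0,0.045,0],[-0.05,0,0.045,0],[-0.05,0,0,0]],
])

```text
clock: 26.85
ee_pos: [0.4237, 0.0714, 0.1937]
orientation: [-0.049, 0.703, 0.05, 0.708]
force: [-0.4, 0.8, 2.0]
gripper_width: -0.0003
```

Emit:
arm_command([
  [[-0.02,-0.04,0.04,0],[0,-0.05,0.04,0],[0,-0.05,0,0],[0,-0.05,0,0],[0,0,0,0]],
])

```text
clock: 27.35
ee_pos: [0.4091, -0.0981, 0.2436]
orientation: [-0.045, 0.705, 0.045, 0.706]
force: [0.6, 0.9, -0.7]
gripper_width: 0.0002
```

```bash
python3 st.py
python3 - <<'E'
from h import *
c=camera("side"); crop(c,200,120,340,210,5.7,"s20.png")
c=camera("top"); crop(c,260,140,345,260,5,"t20.png"); cv2.imwrite("pics/top20.png",c["color"][:,:,::-1])
E
```

```text
t 27.35 pos [ 0.4091 -0.0981  0.2436] yaw(y) 97.29 x [ 0.001 -0.001 -1.   ] F [ 0.6  0.9 -0.7] T [ 0.03 -0.03  0.01] w 0.0002 q [ 1.48  0.32 -1.49  2.06  0.36  1.08  1.52]
```

View pics/s20.png

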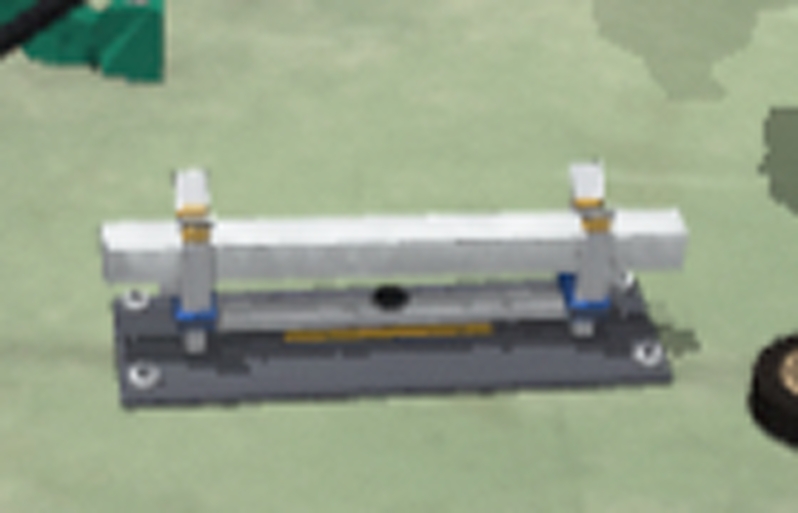

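View pics/t20.png

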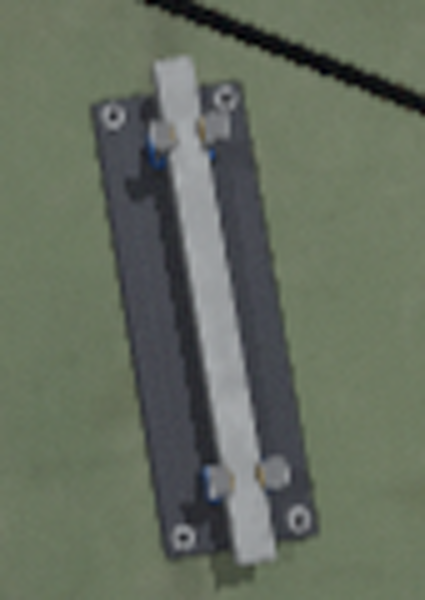

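View pics/top20.png

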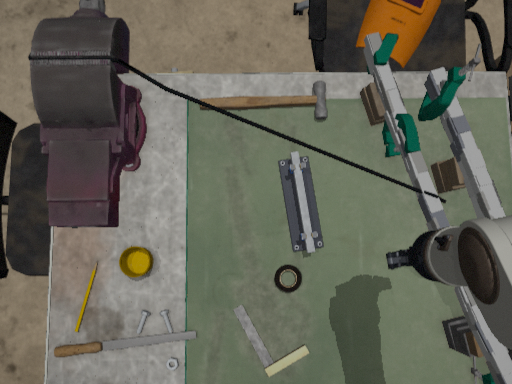

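Run:
```python
from h import *
c=camera("side"); cv2.imwrite("pics/side21.png",c["color"][:,:,::-1])
t=camera("top")
f=lambda p:(p[0]/5+260-.4,p[1]/5+140-.4)
g=lambda p:(p[0]/5.7+200-.4,p[1]/5.7+120-.4)
# top-face +y edge corners: top image left corners; side image front top-edge corners
print(tri(t,f((155,64)),c,g((104,250))),tri(t,f((237,563)),c,g((686,240))))
print("tube mid", (onz(t,*f((174,61)),.055)+onz(t,*f((256,560)),.055))/2)
```

```text
(array([0.63283187, 0.091769  , 0.05694228]), np.float64(0.0016333141563888228)) (array([0.41678351, 0.06137376, 0.05192322]), np.float64(0.0023732741466101536))
tube mid [0.52720888 0.06832248 0.055     ]
```

View pics/side21.png

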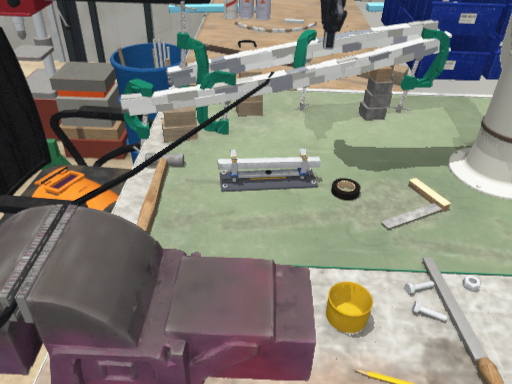

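```bash
python3 -c "
from cell import *
print(finish_job())"
```

```text
the job is handed in; nothing more can be done
None
```

The tube appears to be home in both clips, and I handed the job in at about 27 s; no verdict was given. I laid the tube centred across the mouths and let go. Then I pressed it in with the shut fingers: first at the middle, where the +x end of the tube went in. Next I pressed 36 mm toward the -x end, and finally tested it 12 mm toward the +x end.

**What the last checks showed**
- **Seating:** the push rose steeply at both places I pressed, with the tube's top at 55 to 56 mm, so both ends bear on hard seats. The cameras gave 52 to 57 mm for the top, which puts the tube's centre line about 44 to 48 mm above the table.
- **Position:** the tube's middle is within about 2 mm of the jig's middle, and the two are parallel to within about 1°.
- **Clips:** the gap between the flares looks the same as before the tube went in, so the jaws look closed. The beads stand over the tube's upper edges. I judged this from the pictures, as the jaw angles are not reported.
- **Surroundings:** the hammer and tape are where they were, and the arm is clear with about zero force on it.

**What did not go as planned:** one reading reached 17.7 N when the -x end met its seat. That is above the suggested 15 N push, so I backed off in the next move. The limit is 36 N on all tube-to-jig forces added together, which I could not measure directly. The pressing peaks before that were 10.3 N and 4.6 N, and the last test press read 9 N.

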